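# Stack the finished terminal boxes and lock the shipping stand

### The arm

A 6-joint arm with a two-finger parallel gripper is mounted at the origin on the work surface. World frame = base frame: x ahead of the robot, y to its left, z up, the work surface at z = 0. Lengths are in m, angles in degrees, forces in N, time in s.
With the tool pointing down it reaches from about 0.25 to 0.725 m from the base axis. Payload 9.7 kg.
Tool frame: the origin (TCP) lies midway between the tips of the shut fingers; the grasp point (between the pads) lies 19 mm behind it; z points along the fingers, y is the line along which they close (so a half turn about z gives the same grasp; the last joint's range is limited). The gripper opens to 85 mm and grips with 20 to 120 N. Pads are 22 mm wide; open, the fingers measure 114 mm over their backs; the gripper's body (76 mm by 85 mm) begins 54 mm behind the grasp point. The pads swing forward as they close: fully open they stand 13 mm farther back than shut.
Start: joints at [72.422, 4.979, 10.078, 95.1, 0, 90], TCP at [0.166, 0.524, 0.198] pointing down, gripper open.
Joint ranges: [-179.16, 179.16], [-48.56, 103.87], [-65.8, 70.77], [-126.05, 130.52], [-82.76, 87.17], [-180, 180]. Speed limits (degrees/s): [127.2, 127.2, 147.25, 180, 180, 180].

### API

Orientations are given as [roll, pitch, yaw] about the fixed x, y, z axes, in that order (R = Rz(yaw) Ry(pitch) Rx(roll)).
In Python, from workcell import readout, imaging, bot, spotter gives the robot as it stands.
- The arm moves only by the shell command python3 -m jog 'ROWS' [FORCE]. ROWS is JSON, a list of rows, each an object with "rotation": the turn, a rotation vector about the world's x, y, z in degrees, a list of three; "translation": the shift along the world's x, y, z in mm, a list of three; "grip": the finger opening in mm, from 0 to 85.4. In form: [{"rotation": [wx, wy, wz], "translation": [dx, dy, dz], "grip": grip}, ...]. A call has 1 to 20 rows; each row is the pose to reach, as a shift and turn from the pose commanded when the call began; what a row does not reach only later rows make up. A row lasts 1/10 s, in which the tool goes at most 50 mm and 8.59 degrees, less where a joint would pass 70% of its speed; a pose out of reach is approached as far as the arm can. A call with a gripper value outside its range is refused whole. The fingers move at their own pace and stop on an object; FORCE is the grip in N (left out, the last holds). Time passes only in rows, so rows that repeat a pose let the fingers close. It gives the time, the measured TCP pose, the force, the opening and the grip force at its end, in the units of the state.
- readout.get_obs(): the state, without advancing time (a new reading comes with each control period).
- imaging.camera(name): name is "scene" or "top" or "wrist"; returns (picture, depth): 420x560x3 uint8, red, green, blue; 420x560 float32, m along the optical axis (not along the pixel's ray), 0 where there is no reading.
- imaging.camera_info(name): a dict with "vertical_fov" (degrees; the focal length in pixels is half the picture's height over the tangent of half this angle, whatever the lens; pixels are square), "cx", "cy" (the principal point, pixels), "extrinsics" (4x4, takes a point from camera to world coordinates); the wrist camera has in their place "tool_from_camera" (4x4, takes a point from camera to tool coordinates, whose origin is the TCP and whose axes are the flange's). Camera axes: x right, y down, z forward; pixel columns grow to the right and rows downward; lengths in m; the calibration is good to about 2 mm. A picture is of the moment at which its call begins: read the wrist's pose just before it. camera_info takes no time and is no camera call.
- bot.job_done(): hands the job in; it is judged then, once.
Trained networks look in the newest picture that a camera, given by its name, has taken for a name from the list of things; names that differ only in an ending like _2 or _b are one class to them, and where a whole thing is asked for, a point or a joint stands for the part that bears it (a point fixed in the world has none). Each returns a list of dicts, best first, with "confidence" (0 to 1); they miss things now and then, are a little off and sometimes report something else, mostly with a low value. They report only what shows in the picture. A call takes as long as a camera call. They do not tell look-alikes from the thing itself.
- spotter.spot_in(camera, target): "box" ([centre column, centre row, width, height] in pixels, round what is visible of it).
- spotter.mark_of(camera, target): "uv" ([column, row] in pixels: a listed point, or the origin of a listed thing).
The state is a dict: "time": time; "q": joint angles; "qd": joint speeds; "joint_efforts": joint torques, N m; "ee_pos": TCP position; "tcp_rot": TCP orientation; "wrist_force": force on the tool from outside, world axes, zero at the start; "torque": the same for the moment, N m; "opening": finger opening in m; "grasp_force": force on a finger pad.
Only numpy, scipy, OpenCV 4.12 (cv2) and the standard library are available. Lean on these libraries where they do the work, as an engineer would, in place of code of your own. Each camera call takes 0.05 s, during which the arm holds its last target. There are 200 camera calls.

### The job

Stack the finished terminal boxes on the blue shipping stand: set the blue-lidded box squarely on the white-lidded one that is already there, then the yellow-lidded box squarely on top of it, all edges flush, each set down gently, not dropped. Then swing the orange keeper arm over the column until it rests fully home in its catch, leaving the column straight and the spray can and the meter where they are.

Things in the scene. Friction and masses are not known exactly. Their poses are not given: they have to be found in the camera images.
- stand: Fixed shipping stand: blue base plate 110 (x) by 250 (y) by 20 mm high. Origin at the centre of its underside, on the table; y along its length. A round steel hinge post (20 mm) stands at y = -105 mm, a square catch post (26 mm) at y = +105 mm with a yellow catch: a floor and a lip on its -x side. Posts 170 mm tall; the lip reaches 191 mm above the table.
- bottom_case: closed rigid terminal box, grey body, 60 (x) by 130 (y) by 48 mm high, flat underside and lid; origin at the centre of its underside, y along its length, z up. White lid. It stands loose on the middle of the stand, lengthways between the posts, and is the foot of the column.
- blue_case: closed rigid terminal box, grey body, 60 (x) by 130 (y) by 48 mm high, flat underside and lid; origin at the centre of its underside, y along its length, z up. Blue lid, 0.3 to 0.6 kg. Lies flat, lid up, on the table at the start. Either way round on the column is fine.
- yellow_case: closed rigid terminal box, grey body, 60 (x) by 130 (y) by 48 mm high, flat underside and lid; origin at the centre of its underside, y along its length, z up. Yellow lid, 0.3 to 0.6 kg. Lies flat, lid up, on the table at the start. Either way round on the column is fine.
- keeper (a joint): Angle (rad) of the orange keeper arm about the hinge post: 0 = closed over the column in the catch, at its stop; grows clockwise seen from above, to the stand's +x side, up to 1.9. Stays where left; about 1 N at the handle moves it. Level bar 16 wide, 14 thick, 222 mm long, underside 170 and top 184 mm above the table (6 mm over three stacked boxes).
- keeper_handle (a point): Black upright handle on the keeper arm, a round pin 16 mm across, from 184 to 234 mm above the table, 155 mm from the hinge axis. This point is on its axis, 209 mm above the table. It can be pushed sideways or pinched from above.
- keeper_hinge (a point): Point on the keeper's upright hinge axis, 177 mm above the table, at the middle of the bar's thickness.
- spray: Spray can, bystander, 56 mm across and 170 mm high, green with a red cap; origin at the centre of its underside.
- meter: Yellow hand-held multimeter lying flat, bystander, 75 by 140 by 34 mm; origin at the centre of its underside, y along its length.
Not all that is in view belongs to the job. Leave any pink or turquoise look-alike of the blue_case alone.

How it is judged (in metres and radians):
On the way, in this order (a step that is already met when the one before it is completed fails the run):
1. the blue-lidded box stands squarely on the white-lidded one, released (x of blue_case in the frame of bottom_case between -0.008 and 0.008 m and y of blue_case in the frame of bottom_case between -0.008 and 0.008 m and z of blue_case in the frame of bottom_case between 0.043 and 0.053 m and angle between the y axis of blue_case and the y axis of bottom_case, either way round below 0.1 rad and angle between blue_case's own z axis and vertical below 0.06 rad and contact force between the fingers and blue_case below 0.3 N and linear speed of blue_case below 0.02 m/s), for 0.2 s.
2. the yellow-lidded box stands squarely on the blue-lidded one, released (x of blue_case in the frame of bottom_case between -0.008 and 0.008 m and y of blue_case in the frame of bottom_case between -0.008 and 0.008 m and z of blue_case in the frame of bottom_case between 0.043 and 0.053 m and angle between the y axis of blue_case and the y axis of bottom_case, either way round below 0.1 rad and angle between each of blue_case, yellow_case's own z axis and vertical below 0.06 rad and x of yellow_case in the frame of blue_case between -0.008 and 0.008 m and y of yellow_case in the frame of blue_case between -0.008 and 0.008 m and z of yellow_case in the frame of blue_case between 0.043 and 0.053 m and angle between the y axis of yellow_case and the y axis of blue_case, either way round below 0.1 rad and contact force between the fingers and yellow_case below 0.3 N and linear speed of yellow_case below 0.02 m/s), for 0.2 s.
3. the keeper arm is swung home (value of joint keeper below 0.05 rad), for 0.2 s.
At the end, for the whole second after the job is handed in: Blue box flat on white, yellow flat on blue, each within 8 mm along and across and 0.1 rad of the one below; white within 15 mm and 0.15 rad of the stand's centre and axis; boxes at rest and released; keeper within 0.05 rad of its closed stop (all of step 2 and x of bottom_case in the frame of stand between -0.015 and 0.015 m and y of bottom_case in the frame of stand between -0.015 and 0.015 m and z of bottom_case in the frame of stand between 0.015 and 0.025 m and angle between the y axis of bottom_case and the y axis of stand, either way round below 0.15 rad and contact force between the fingers and blue_case below 0.3 N and linear speed of blue_case below 0.02 m/s and value of joint keeper below 0.05 rad); the robot touches nothing.
It fails at once if the blue or yellow box is dropped: it falls free of the fingers at over 0.5 m/s (a fall of about 13 mm) ((contact force between the fingers and blue_case below 0.3 N and linear speed of blue_case above 0.5 m/s) or (contact force between the fingers and yellow_case below 0.3 N and linear speed of yellow_case above 0.5 m/s)).
It fails at once if a box is slammed or pressed hard onto the column (more than FMAX N between boxes) (contact force between blue_case and bottom_case above 100 N or contact force between yellow_case and blue_case above 100 N).
It fails at once if the spray can or the meter is shifted by more than 30 mm or the can is tipped (distance of any of spray, meter from where it was at the start of the episode above 0.03 m or angle between spray's own z axis and vertical above 0.4 rad).
It also fails if it takes over 72 s, if anything falls off the work surface, if the arm or the gripper's body presses on something with over 40 N, if the wrist force passes 120 N, or if a joint passes its speed limit or range.

## Working session

There is one attempt and no reset: what is moved stays moved. The work goes in short steps, Python scripts to look and compute and a shell command to move; the robot and the scene stay as the last step left them, time stands still between calls to the robot, and variables do not carry over. Pictures are saved under pics/ and viewed, at most 10 in all, crops included, and the job is handed in when it is done.

```bash
ls; mkdir -p pics; cat > h.py <<'E'
import numpy as np, cv2
from workcell import readout, imaging, bot, spotter
from scipy.spatial.transform import Rotation as R
def cam(name):
    o=readout.get_obs(); im,d=imaging.camera(name); i=imaging.camera_info(name)
    f=im.shape[0]/2/np.tan(np.radians(i["vertical_fov"]/2))
    if "extrinsics" in i: T=np.array(i["extrinsics"])
    else:
        W=np.eye(4); W[:3,:3]=R.from_euler('xyz',o["tcp_rot"],degrees=True).as_matrix(); W[:3,3]=o["ee_pos"]; T=W@np.array(i["tool_from_camera"])
    v,u=np.mgrid[:im.shape[0],:im.shape[1]]
    P=np.stack([(u-i["cx"])/f*d,(v-i["cy"])/f*d,d],-1)@T[:3,:3].T+T[:3,3]
    P[d==0]=np.nan
    return im,d,P,T,f,i
def save(n,im): cv2.imwrite(f"pics/{n}.png",im[...,::-1])
E
python3 - <<'E'
from h import *
o=readout.get_obs(); print(o["time"],o["ee_pos"],o["tcp_rot"],o["opening"])
ims=[]
for c in ("top","scene"):
    im,d,P,T,f,i=cam(c); save(c+"0",im); np.savez(c+"0.npz",im=im,P=P)
    print(c,T.round(3).tolist(),f,{k:v for k,v in i.items() if k!="extrinsics"})
    for t in ("stand","bottom_case","blue_case","yellow_case","keeper_handle","keeper_hinge","spray","meter"):
        for r in spotter.mark_of(c,t)[:3]:
            u,v=np.round(r["uv"]).astype(int); print(t,round(r["confidence"],2),u,v,P[min(v,419),min(u,559)].round(3) )
E
```

```text
pics
0.0 [0.1660297  0.5240622  0.19719291] [-1.79925897e+02  2.69399161e-03  1.62421238e+02] 0.08577256970366172
top [[-0.012, -0.985, 0.172, 0.298], [-1.0, 0.013, 0.005, -0.089], [-0.007, -0.171, -0.985, 1.737], [0.0, 0.0, 0.0, 1.0]] 545.3416865281642 {'vertical_fov': 42.12136255161118, 'cx': 281.37583534695216, 'cy': 211.5778235391777}
stand 0.6 198 238 [0.51  0.178 0.064]
bottom_case 0.82 195 240 [0.503 0.187 0.066]
blue_case 0.79 330 142 [ 0.815 -0.239  0.053]
blue_case 0.64 333 299 [ 0.319 -0.235  0.05 ]
blue_case 0.62 360 252 [ 0.461 -0.323  0.049]
yellow_case 0.75 304 225 [ 0.547 -0.151  0.055]
keeper_handle 0.57 204 180 [0.66  0.14  0.207]
keeper_hinge 0.78 223 226 [0.528 0.087 0.187]
spray 0.7 328 187 [ 0.654 -0.224  0.115]
meter 0.65 271 171 [ 0.725 -0.049  0.044]
scene [[-0.387, 0.738, -0.552, 1.437], [0.922, 0.309, -0.233, 0.248], [-0.002, -0.599, -0.801, 1.382], [0.0, 0.0, 0.0, 1.0]] 514.5169489919292 {'vertical_fov': 44.405636340858855, 'cx': 278.2672038464563, 'cy': 218.45165296759643}
stand 0.71 373 256 [0.547 0.184 0.062]
bottom_case 0.57 375 256 [0.549 0.19  0.069]
blue_case 0.81 222 162 [ 0.365 -0.42   0.049]
blue_case 0.74 273 174 [ 0.34  -0.235  0.04 ]
blue_case 0.71 230 200 [ 0.495 -0.327  0.029]
yellow_case 0.96 268 232 [ 0.577 -0.151  0.044]
keeper_handle 0.74 353 256 [0.675 0.142 0.221]
keeper_hinge 0.72 348 218 [0.533 0.086 0.187]
spray 0.58 230 257 [ 0.71  -0.221  0.047]
meter 0.84 278 291 [ 0.757 -0.041  0.037]
```

View pics/top0.png

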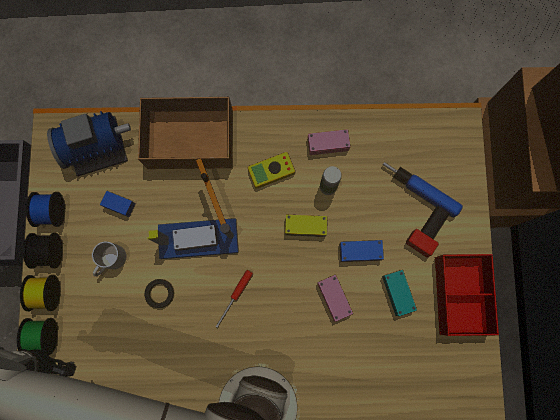

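View pics/scene0.png

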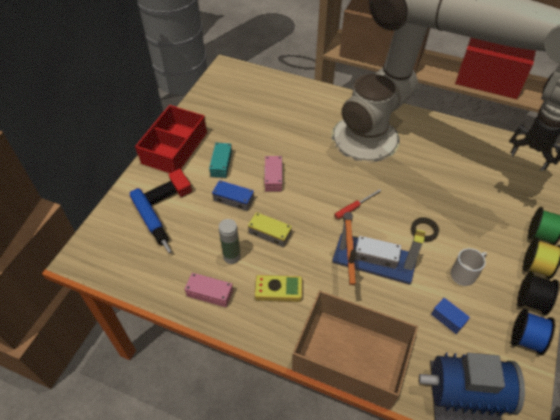

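The top view shows blue (361,251), yellow (305,225), the stand with the white box (195,239), the keeper open towards +x with its handle near (204,180), and the spray can (330,182). The blue block at (117,204) is only clutter. Next I measure the lids.

```bash
cat >> h.py <<'E'
def lid(im,T,f,i,P,c,zt,r=0.12,dz=0.008):
    """lid rectangle near world c at height zt: points of depth cloud near zt -> ray/plane -> minAreaRect"""
    m=(np.abs(P[...,2]-zt)<dz)&(np.hypot(P[...,0]-c[0],P[...,1]-c[1])<r)
    m=cv2.morphologyEx(m.astype(np.uint8),cv2.MORPH_OPEN,np.ones((3,3)))
    n,l,s,_=cv2.connectedComponentsWithStats(m)
    if n<2: return None
    k=1+np.argmax(s[1:,4]); m=l==k
    v,u=np.nonzero(m); ray=np.stack([(u-i["cx"])/f,(v-i["cy"])/f,np.ones(len(u))],-1)@T[:3,:3].T
    W=T[:3,3]+ray*((zt-T[2,3])/ray[:,2])[:,None]
    (cx,cy),(w,h),a=cv2.minAreaRect((W[:,:2]*1000).astype(np.float32))
    if w>h: a+=90          # a: direction of width; want direction of the short side
    a=(a+90)%180-90
    return dict(c=(round(cx,1),round(cy,1)),short=round(min(w,h),1),long=round(max(w,h),1),x_axis_deg=round(a,1),med=np.median(P[m],0).round(4),n=m.sum())
E
python3 - <<'E'
from h import *
for c in ("top","scene"):
    im,d,P,T,f,i=cam(c)
    for n,p,z in (("blue",(.47,-.325),.048),("yellow",(.555,-.151),.048),("white",(.51,.185),.068)):
        print(c,n,lid(im,T,f,i,P,p,z))
    m=(np.abs(P[...,2]-.18)<.012)&(np.hypot(P[...,0]-.6,P[...,1]-.12)<.2); print("bar",cv2.minAreaRect((P[m][:,:2]*1000).astype(np.float32)),m.sum())
    m=(np.abs(P[...,2]-.225)<.02)&(np.hypot(P[...,0]-.65,P[...,1]-.14)<.06); print("handle",np.nanmedian(P[m],0),m.sum())
E
```

```text
top blue {'c': (467.4, -328.2), 'short': 60.0, 'long': 130.4, 'x_axis_deg': 1.3, 'med': array([ 0.467 , -0.3256,  0.0487]), 'n': np.int64(739)}
top yellow {'c': (550.1, -155.6), 'short': 60.2, 'long': 128.2, 'x_axis_deg': -1.5, 'med': array([ 0.5492, -0.1597,  0.0486]), 'n': np.int64(709)}
top white {'c': (513.3, 189.7), 'short': 60.7, 'long': 130.6, 'x_axis_deg': 6.4, 'med': array([0.5125, 0.1884, 0.0684]), 'n': np.int64(756)}
bar ((581.4183349609375, 210.145263671875), (235.89549255371094, 217.65475463867188), 22.636899948120117) 464
handle [0.66559425 0.13698304 0.23180305] 38
scene blue {'c': (472.4, -325.6), 'short': 65.5, 'long': 132.3, 'x_axis_deg': 2.6, 'med': array([ 0.4736, -0.3263,  0.0486]), 'n': np.int64(548)}
scene yellow {'c': (555.3, -154.9), 'short': 64.7, 'long': 131.7, 'x_axis_deg': -2.8, 'med': array([ 0.5558, -0.1534,  0.0487]), 'n': np.int64(646)}
scene white {'c': (519.0, 191.3), 'short': 66.1, 'long': 129.6, 'x_axis_deg': 6.6, 'med': array([0.5194, 0.1925, 0.0685]), 'n': np.int64(729)}
bar ((584.475341796875, 211.27734375), (239.9479217529297, 218.4463348388672), 22.724456787109375) 494
handle [0.67453873 0.13939306 0.22768936] 55
```

```bash
r='x'; python3 -m jog '[{"rotation":[0,0,-70.5],"translation":[303,-851,60],"grip":85},{"rotation":[0,0,-70.5],"translation":[303,-851,60],"grip":85},{"rotation":[0,0,-70.5],"translation":[303,-851,60],"grip":85},{"rotation":[0,0,-70.5],"translation":[303,-851,60],"grip":85},{"rotation":[0,0,-70.5],"translation":[303,-851,60],"grip":85},{"rotation":[0,0,-70.5],"translation":[303,-851,60],"grip":85},{"rotation":[0,0,-70.5],"translation":[303,-851,60],"grip":85},{"rotation":[0,0,-70.5],"translation":[303,-851,60],"grip":85},{"rotation":[0,0,-70.5],"translation":[303,-851,60],"grip":85},{"rotation":[0,0,-70.5],"translation":[303,-851,60],"grip":85},{"rotation":[0,0,-70.5],"translation":[303,-851,60],"grip":85},{"rotation":[0,0,-70.5],"translation":[303,-851,60],"grip":85},{"rotation":[0,0,-70.5],"translation":[303,-851,60],"grip":85},{"rotation":[0,0,-70.5],"translation":[303,-851,60],"grip":85},{"rotation":[0,0,-70.5],"translation":[303,-851,60],"grip":85},{"rotation":[0,0,-70.5],"translation":[303,-851,60],"grip":85},{"rotation":[0,0,-70.5],"translation":[303,-851,60],"grip":85},{"rotation":[0,0,-70.5],"translation":[303,-851,60],"grip":85},{"rotation":[0,0,-70.5],"translation":[303,-851,60],"grip":85},{"rotation":[0,0,-70.5],"translation":[303,-851,60],"grip":85}]' 40
python3 - <<'E'
from h import *
im,d,P,T,f,i=cam("wrist"); save("w1",im); o=readout.get_obs(); print(o["ee_pos"],o["tcp_rot"],o["q"],f,T.round(3).tolist())
print(lid(im,T,f,i,P,(.469,-.327),.048))
E
```

```text
time: 3.0
ee_pos: [0.4691, -0.3277, 0.2566]
tcp_rot: [-179.9, -0.1, 91.8]
wrist_force: [-0.2, 0.6, 0.6]
opening: 0.0849
grasp_force: 0.0
[ 0.46889307 -0.32660372  0.25749834] [-1.79954369e+02 -4.81106346e-02  9.18807221e+01] [-3.48651013e+01  1.00011101e+01  2.23803433e+01  1.02444581e+02
  1.12512108e-02  5.32541510e+01] 303.19383384800756 [[0.999, 0.031, 0.008, 0.466], [0.032, -0.954, -0.299, -0.251], [-0.002, 0.299, -0.954, 0.434], [0.0, 0.0, 0.0, 1.0]]
{'c': (469.0, -327.0), 'short': 59.8, 'long': 129.1, 'x_axis_deg': 1.7, 'med': array([ 0.4691, -0.3221,  0.0487]), 'n': np.int64(4603)}
```

Wrist measurement agrees with the other two cameras, and I'm aligned over blue. Descending and gripping.

```bash
python3 -m jog '[{"rotation":[0,0,0],"translation":[0,0,-50],"grip":85},{"rotation":[0,0,0],"translation":[0,0,-100],"grip":85},{"rotation":[0,0,0],"translation":[0,0,-150],"grip":85},{"rotation":[0,0,0],"translation":[0,0,-190],"grip":85},{"rotation":[0,0,0],"translation":[0,0,-220],"grip":85},{"rotation":[0,0,0],"translation":[0,0,-239],"grip":85},{"rotation":[0,0,0],"translation":[0,0,-239],"grip":85},{"rotation":[0,0,0],"translation":[0,0,-239],"grip":50},{"rotation":[0,0,0],"translation":[0,0,-239],"grip":50},{"rotation":[0,0,0],"translation":[0,0,-239],"grip":50},{"rotation":[0,0,0],"translation":[0,0,-239],"grip":50},{"rotation":[0,0,0],"translation":[0,0,-239],"grip":50},{"rotation":[0,0,0],"translation":[0,0,-239],"grip":50}]' 50
```

```text
time: 4.35
ee_pos: [0.4692, -0.3268, 0.019]
tcp_rot: [180.0, 0.0, 91.9]
wrist_force: [-0.6, 0.4, -0.1]
opening: 0.0501
grasp_force: 0.0
```

```bash
python3 - <<'E'
from h import *
im,d,P,T,f,i=cam("wrist"); save("w2",im); o=readout.get_obs(); print(o["opening"],o["grasp_force"],o["ee_pos"],i["tool_from_camera"])
im2,d,P,T,f,i=cam("scene"); im2=cv2.resize(im2[100:300,120:400],None,fx=2,fy=2)
print(lid(im2,T,f,i,P,(.469,-.327),.048))
save("m2",np.hstack([cv2.resize(im,(533,400))[:, :400],im2[:,:400]]))
E
```

```text
0.04955381330760481 0.0 [ 0.46910131 -0.32676844  0.01893442] [[-8.52361594e-05 -9.53707732e-01 -3.00735024e-01  7.73565320e-02]
 [ 9.99999987e-01 -3.97442166e-05 -1.57387028e-04 -4.66693046e-04]
 [ 1.38148747e-04 -3.00735034e-01  9.53707723e-01 -1.76975466e-01]
 [ 0.00000000e+00  0.00000000e+00  0.00000000e+00  1.00000000e+00]]
{'c': (471.1, -299.2), 'short': 64.1, 'long': 80.5, 'x_axis_deg': -0.5, 'med': array([ 0.4665, -0.2934,  0.0489]), 'n': np.int64(274)}
```

View pics/m2.png

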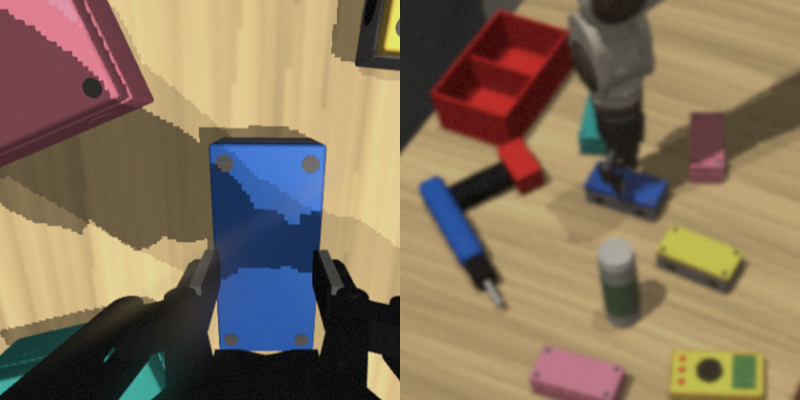

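The wrist view shows the fingers either side of the blue box (pads at about columns 205 and 330), but there is no grip force. I'll close further.

```bash
python3 -m jog '[{"rotation":[0,0,0],"translation":[0,0,0],"grip":30},{"rotation":[0,0,0],"translation":[0,0,0],"grip":30},{"rotation":[0,0,0],"translation":[0,0,0],"grip":30}]' 50
```

```text
time: 4.75
ee_pos: [0.4691, -0.3267, 0.0188]
tcp_rot: [-180.0, -0.0, 91.9]
wrist_force: [-1.1, 0.4, -0.0]
opening: 0.0303
grasp_force: 0.0
```

```bash
python3 - <<'E'
from h import *
im,d,P,T,f,i=cam("wrist"); save("w3",im); o=readout.get_obs(); print(o["opening"],o["grasp_force"],o["ee_pos"],o["joint_efforts"])
print(lid(im,T,f,i,P,(.469,-.327),.048))
for v in (200,260,280,300,340): print(v,P[v,200:360:12,2].round(3), P[v,200:360:12,0].round(3))
E
```

```text
0.0302905856742142 0.0 [ 0.46910515 -0.32669094  0.0188536 ] [-5.62387853e-03 -5.54018390e+01  4.62913728e+01  2.98068575e-03
 -2.73549795e-04 -3.11535109e-05]
{'c': (469.0, -326.9), 'short': 59.6, 'long': 130.2, 'x_axis_deg': 1.6, 'med': array([ 0.4686, -0.3052,  0.0489]), 'n': np.int64(20361)}
200 [ 0.001 -0.001  0.048  0.048  0.049  0.049  0.049  0.049  0.05   0.048
  0.049  0.049  0.001  0.001] [0.415 0.423 0.44  0.446 0.452 0.458 0.464 0.47  0.476 0.482 0.488 0.494
 0.511 0.518]
260 [ 0.001  0.    -0.001  0.048  0.059  0.049  0.049  0.049  0.049  0.049
  0.059  0.049  0.003  0.001] [0.413 0.422 0.43  0.445 0.453 0.458 0.464 0.471 0.477 0.484 0.488 0.496
 0.514 0.523]
280 [0.002 0.002 0.07  0.079 0.066 0.049 0.049 0.049 0.048 0.054 0.078 0.071
 0.002 0.001] [0.413 0.421 0.443 0.449 0.453 0.458 0.465 0.471 0.478 0.484 0.486 0.493
 0.516 0.525]
300 [0.001 0.098 0.097 0.091 0.069 0.049 0.048 0.049 0.049 0.05  0.091 0.094
 0.098 0.001] [0.412 0.443 0.448 0.451 0.454 0.458 0.465 0.472 0.478 0.485 0.484 0.488
 0.492 0.527]
340 [0.123 0.124 0.123 0.1   0.049 0.05  0.049 0.049 0.05  0.048 0.092 0.124
 0.123 0.124] [0.445 0.449 0.452 0.452 0.452 0.459 0.466 0.473 0.48  0.487 0.486 0.483
 0.487 0.49 ]
```

View pics/w3.png

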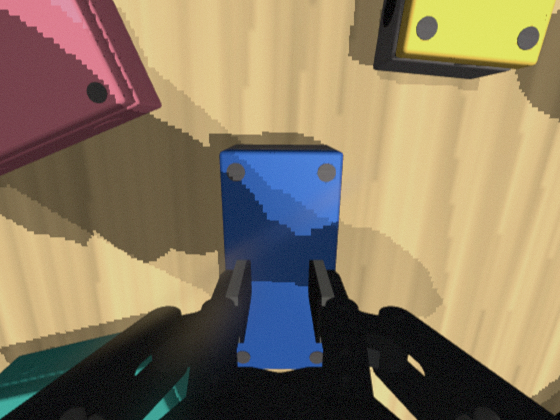

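```bash
python3 - <<'E'
from h import *
im,d,P,T,f,i=cam("wrist")
for u in (236,240,246,316,322):
  for v in range(252,300,5): print(u,v,P[v,u].round(3),im[v,u])
E
```

```text
236 252 [ 0.445 -0.316  0.049] [53 63 91]
236 257 [ 0.445 -0.319  0.049] [57 60 89]
236 262 [ 0.447 -0.316  0.061] [74 71 75]
236 267 [ 0.448 -0.316  0.065] [71 68 68]
236 272 [ 0.448 -0.316  0.07 ] [77 71 69]
236 277 [ 0.449 -0.316  0.076] [74 70 70]
236 282 [ 0.45  -0.316  0.08 ] [74 72 70]
236 287 [ 0.45  -0.316  0.084] [75 74 72]
236 292 [ 0.451 -0.316  0.088] [74 72 69]
236 297 [ 0.451 -0.317  0.09 ] [82 81 78]
240 252 [ 0.447 -0.316  0.049] [52 62 90]
240 257 [ 0.447 -0.319  0.048] [50 60 87]
240 262 [ 0.449 -0.316  0.061] [73 72 71]
240 267 [ 0.45  -0.315  0.067] [77 75 74]
240 272 [ 0.45  -0.316  0.071] [71 69 68]
240 277 [ 0.451 -0.316  0.076] [72 72 71]
240 282 [ 0.451 -0.316  0.08 ] [70 69 68]
240 287 [ 0.452 -0.316  0.084] [47 41 45]
240 292 [ 0.452 -0.316  0.088] [47 46 50]
240 297 [ 0.453 -0.316  0.091] [47 44 50]
246 252 [ 0.451 -0.316  0.049] [47 57 89]
246 257 [ 0.451 -0.318  0.049] [53 62 92]
246 262 [ 0.452 -0.316  0.06 ] [47 44 51]
246 267 [ 0.452 -0.316  0.066] [39 40 44]
246 272 [ 0.453 -0.315  0.071] [36 36 41]
246 277 [ 0.453 -0.316  0.074] [39 36 45]
246 282 
[... 299 characters left out ...]
85 -0.314  0.067] [68 67 65]
316 272 [ 0.485 -0.315  0.071] [60 59 58]
316 277 [ 0.484 -0.314  0.076] [27 25 25]
316 282 [ 0.484 -0.315  0.079] [25 21 25]
316 287 [ 0.483 -0.314  0.085] [ 8 17 17]
316 292 [ 0.483 -0.316  0.085] [12 14 10]
316 297 [ 0.483 -0.318  0.087] [10  9  4]
322 252 [ 0.491 -0.314  0.049] [25 46 86]
322 257 [ 0.491 -0.318  0.048] [20 47 86]
322 262 [ 0.489 -0.314  0.062] [71 69 65]
322 267 [ 0.488 -0.314  0.066] [65 66 62]
322 272 [ 0.488 -0.314  0.072] [66 65 62]
322 277 [ 0.487 -0.314  0.076] [65 63 60]
322 282 [ 0.487 -0.315  0.08 ] [64 65 61]
322 287 [ 0.486 -0.315  0.084] [69 67 65]
322 292 [ 0.485 -0.315  0.088] [70 70 66]
322 297 [ 0.485 -0.315  0.091] [82 81 75]
```

The tips are actually at z≈0.059 while the reported TCP is 0.019, so they are passing above the lid. The real fingers end about 40 mm short of the nominal TCP. I'll reopen and measure the tip height at full opening.

```bash
python3 -m jog '[{"rotation":[0,0,0],"translation":[0,0,0],"grip":62},{"rotation":[0,0,0],"translation":[0,0,0],"grip":62},{"rotation":[0,0,0],"translation":[0,0,0],"grip":62},{"rotation":[0,0,0],"translation":[0,0,0],"grip":62}]'
cat > tip.py <<'E'
from h import *
im,d,P,T,f,i=cam("wrist"); o=readout.get_obs()
p=P-np.array(o["ee_pos"]); 
m=(np.abs(p[...,1]-.011)<.003)&(np.abs(p[...,0])<.07)&(P[...,2]>.052)
print(o["opening"],o["ee_pos"].round(4))
for s in (-1,1):
    q=p[m&(s*p[...,0]>0)]; k=np.argsort(q[:,2])[:60:12]; print(q[k].round(3).tolist())
E
python3 tip.py
python3 -m jog '[{"rotation":[0,0,0],"translation":[0,0,0],"grip":85},{"rotation":[0,0,0],"translation":[0,0,0],"grip":85},{"rotation":[0,0,0],"translation":[0,0,0],"grip":85},{"rotation":[0,0,0],"translation":[0,0,0],"grip":85}]'
python3 tip.py
```

```text
time: 5.25
ee_pos: [0.4691, -0.3267, 0.0189]
tcp_rot: [-180.0, -0.0, 91.9]
wrist_force: [-0.6, 1.0, -0.1]
opening: 0.0619
grasp_force: 0.0
0.0620001110273067 [ 0.4691 -0.3267  0.0189]
[[-0.032, 0.009, 0.041], [-0.033, 0.01, 0.044], [-0.032, 0.01, 0.045], [-0.037, 0.011, 0.045], [-0.032, 0.011, 0.046]]
[[0.031, 0.009, 0.04], [0.03, 0.011, 0.043], [0.03, 0.011, 0.044], [0.034, 0.013, 0.045], [0.036, 0.013, 0.046]]
time: 5.7
ee_pos: [0.4691, -0.3267, 0.0189]
tcp_rot: [-180.0, 0.0, 91.9]
wrist_force: [0.3, 0.5, -0.5]
opening: 0.0851
grasp_force: 0.0
0.08467446303697211 [ 0.4691 -0.3267  0.0189]
[[-0.043, 0.009, 0.05], [-0.043, 0.009, 0.051], [-0.043, 0.009, 0.051], [-0.047, 0.01, 0.052], [-0.05, 0.01, 0.053]]
[[0.042, 0.009, 0.047], [0.043, 0.013, 0.05], [0.042, 0.01, 0.051], [0.046, 0.013, 0.052], [0.042, 0.011, 0.052]]
```

```bash
python3 -m jog '[{"rotation":[0,0,0],"translation":[0,0,-15],"grip":85},{"rotation":[0,0,0],"translation":[0,0,-30],"grip":85},{"rotation":[0,0,0],"translation":[0,0,-44],"grip":85},{"rotation":[0,0,0],"translation":[0,0,-48],"grip":85},{"rotation":[0,0,0],"translation":[0,0,-48],"grip":50},{"rotation":[0,0,0],"translation":[0,0,-48],"grip":50},{"rotation":[0,0,0],"translation":[0,0,-48],"grip":50},{"rotation":[0,0,0],"translation":[0,0,-48],"grip":50},{"rotation":[0,0,0],"translation":[0,0,-48],"grip":50}]' 50
```

```text
time: 6.65
ee_pos: [0.4692, -0.3268, -0.0288]
tcp_rot: [180.0, 0.0, 91.9]
wrist_force: [0.4, -0.2, -0.4]
opening: 0.0598
grasp_force: 56.0
```

Gripped: 59.8 mm opening, 56 N. Now I lift and carry to a viewing pose short of the stand.

```bash
python3 -m jog '[{"rotation":[0,0,0],"translation":[0,0,20],"grip":50},{"rotation":[0,0,0],"translation":[0,0,60],"grip":50},{"rotation":[0,0,0],"translation":[0,0,110],"grip":50},{"rotation":[0,0,0],"translation":[0,0,160],"grip":50},{"rotation":[0,0,1],"translation":[4,35,190],"grip":50},{"rotation":[0,0,2],"translation":[8,75,215],"grip":50},{"rotation":[0,0,3],"translation":[14,115,240],"grip":50},{"rotation":[0,0,4],"translation":[20,160,260],"grip":50},{"rotation":[0,0,4.6],"translation":[26,205,270],"grip":50},{"rotation":[0,0,4.6],"translation":[31,250,270],"grip":50},{"rotation":[0,0,4.6],"translation":[36,295,270],"grip":50},{"rotation":[0,0,4.6],"translation":[41,335,270],"grip":50},{"rotation":[0,0,4.6],"translation":[44,370,270],"grip":50},{"rotation":[0,0,4.6],"translation":[46,390,270],"grip":50},{"rotation":[0,0,4.6],"translation":[46,397,270],"grip":50},{"rotation":[0,0,4.6],"translation":[46,397,270],"grip":50},{"rotation":[0,0,4.6],"translation":[46,397,270],"grip":50}]' 
python3 - <<'E'
from h import *
im,d,P,T,f,i=cam("wrist"); save("w4",im); o=readout.get_obs(); print(o["ee_pos"],o["tcp_rot"],o["opening"],o["grasp_force"])
print(lid(im,T,f,i,P,(.515,.19),.068))
m=(P[...,2]>.29)&(P[...,2]<.33)
for z in (.31,.315,.318,.32): print(z,lid(im,T,f,i,P,(.515,.07),z,dz=.005))
E
```

```text
time: 8.35
ee_pos: [0.515, 0.0696, 0.2408]
tcp_rot: [-180.0, 0.0, 96.5]
wrist_force: [-0.7, 0.1, -3.6]
opening: 0.0599
grasp_force: 55.8
[0.51505048 0.06937045 0.24093201] [-1.79997488e+02  1.53669740e-02  9.64680487e+01] 0.059007868155588554 55.78784465789795
{'c': (514.5, 191.8), 'short': 59.8, 'long': 128.4, 'x_axis_deg': 6.7, 'med': array([0.5141, 0.1975, 0.0688]), 'n': np.int64(7562)}
0.31 {'c': (550.9, 84.1), 'short': 5.7, 'long': 12.4, 'x_axis_deg': 80.9, 'med': array([0.5487, 0.0846, 0.3097]), 'n': np.int64(235)}
0.315 {'c': (512.4, 89.0), 'short': 74.6, 'long': 90.2, 'x_axis_deg': 6.5, 'med': array([0.5116, 0.0989, 0.3185]), 'n': np.int64(33888)}
0.318 {'c': (511.8, 90.5), 'short': 77.9, 'long': 87.3, 'x_axis_deg': 6.5, 'med': array([0.5116, 0.0988, 0.3185]), 'n': np.int64(33956)}
0.32 {'c': (510.4, 91.3), 'short': 85.2, 'long': 85.3, 'x_axis_deg': -83.5, 'med': array([0.5116, 0.0985, 0.3186]), 'n': np.int64(33953)}
```

View pics/w4.png

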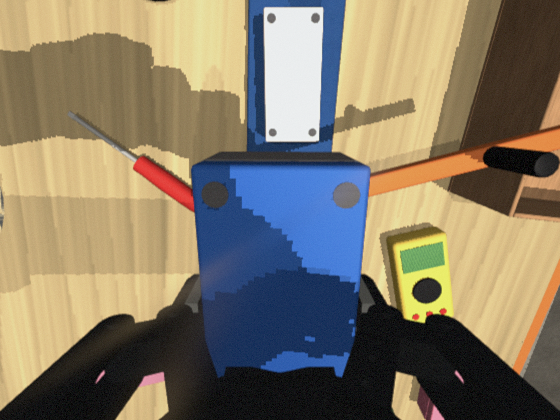

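The white lid spans roughly (268–322, 8–140) ahead of the held box. I'll check the held box's front edge relative to the tool.

```bash
cat > held.py <<'E'
from h import *
im,d,P,T,f,i=cam("wrist"); o=readout.get_obs()
a=np.radians(o["tcp_rot"][2]); p=P-np.array(o["ee_pos"])
along=p[...,0]*np.cos(a)+p[...,1]*np.sin(a); across=p[...,0]*np.sin(a)-p[...,1]*np.cos(a)
m=(np.abs(p[...,2]-.0777)<.004)&(np.abs(across)<.028)
v,u=np.nonzero(m); print("front edge",np.percentile(along[m],[99,99.9]),"z",np.median(P[...,2][m]))
for c in np.arange(-.02,.021,.01):
    k=m&(np.abs(across-c)<.003); print(round(c,3),along[k].max().round(4))
k=(np.abs(p[...,2]-.0777)<.004)&(along>.02)&(along<.055)
print("sides",across[k].min(),across[k].max())
E
python3 held.py
```

```text
front edge [0.06399142 0.06437214] z 0.3186718470760015
-0.02 0.0646
-0.01 0.0644
0.0 0.0644
0.01 0.0644
0.02 0.0643
sides -0.030577139567878022 0.03010546497484832
```

```bash
python3 -m jog '[{"rotation":[0,0,0],"translation":[0,40,0],"grip":50},{"rotation":[0,0,0],"translation":[0,85,0],"grip":50},{"rotation":[0,0,0],"translation":[-0.5,115,0],"grip":50},{"rotation":[0,0,0],"translation":[-0.5,121.5,-5],"grip":50},{"rotation":[0,0,0],"translation":[-0.5,121.5,-35],"grip":50},{"rotation":[0,0,0],"translation":[-0.5,121.5,-75],"grip":50},{"rotation":[0,0,0],"translation":[-0.5,121.5,-115],"grip":50},{"rotation":[0,0,0],"translation":[-0.5,121.5,-150],"grip":50},{"rotation":[0,0,0],"translation":[-0.5,121.5,-178],"grip":50},{"rotation":[0,0,0],"translation":[-0.5,121.5,-192],"grip":50},{"rotation":[0,0,0],"translation":[-0.5,121.5,-197],"grip":50},{"rotation":[0,0,0],"translation":[-0.5,121.5,-199],"grip":50},{"rotation":[0,0,0],"translation":[-0.5,121.5,-200],"grip":50},{"rotation":[0,0,0],"translation":[-0.5,121.5,-200],"grip":50}]'
```

```text
time: 9.85
ee_pos: [0.5153, 0.192, 0.0421]
tcp_rot: [179.9, -0.0, 96.5]
wrist_force: [-0.4, -0.6, -4.6]
opening: 0.0596
grasp_force: 55.6
```

```bash
python3 -m jog '[{"rotation":[0,0,0],"translation":[0,0,-1],"grip":50},{"rotation":[0,0,0],"translation":[0,0,-2],"grip":50},{"rotation":[0,0,0],"translation":[0,0,-2],"grip":50}]'
```

```text
time: 10.15
ee_pos: [0.5148, 0.1919, 0.0392]
tcp_rot: [180.0, -0.0, 96.5]
wrist_force: [1.2, 0.6, -2.4]
opening: 0.0597
grasp_force: 55.8
```

```bash
python3 -m jog '[{"rotation":[0,0,0],"translation":[0,0,-0.6],"grip":50},{"rotation":[0,0,0],"translation":[0,0,-0.6],"grip":50}]'
```

```text
time: 10.35
ee_pos: [0.5148, 0.192, 0.0392]
tcp_rot: [179.9, -0.0, 96.5]
wrist_force: [-1.7, 0.0, 4.2]
opening: 0.0597
grasp_force: 56.5
```

It's seated. Releasing and retreating straight up, then I check the stack from above.

```bash
python3 -m jog '[{"rotation":[0,0,0],"translation":[0,0,0],"grip":65},{"rotation":[0,0,0],"translation":[0,0,0],"grip":85},{"rotation":[0,0,0],"translation":[0,0,0],"grip":85},{"rotation":[0,0,0],"translation":[0,0,0],"grip":85},{"rotation":[0,0,0],"translation":[0,0,20],"grip":85},{"rotation":[0,0,0],"translation":[0,0,60],"grip":85},{"rotation":[0,0,0],"translation":[0,0,110],"grip":85},{"rotation":[0,0,0],"translation":[0,-30,160],"grip":85},{"rotation":[0,0,0],"translation":[0,-70,200],"grip":85},{"rotation":[0,0,0],"translation":[0,-90,200],"grip":85},{"rotation":[0,0,0],"translation":[0,-90,200],"grip":85}]'
python3 - <<'E'
from h import *
im,d,P,T,f,i=cam("wrist"); save("w5",im); o=readout.get_obs(); print(o["ee_pos"],o["tcp_rot"])
print(lid(im,T,f,i,P,(.515,.19),.116))
im,d,P,T,f,i=cam("top"); print(lid(im,T,f,i,P,(.55,-.155),.048))
E
```

```text
time: 11.45
ee_pos: [0.5154, 0.0994, 0.241]
tcp_rot: [179.8, 0.0, 96.4]
wrist_force: [0.1, 0.1, -0.0]
opening: 0.0851
grasp_force: 0.0
[0.51513584 0.10069192 0.2393797 ] [ 1.79879320e+02 -1.10061819e-02  9.63842692e+01]
{'c': (514.4, 191.3), 'short': 59.8, 'long': 128.8, 'x_axis_deg': 6.2, 'med': array([0.514 , 0.1979, 0.1168]), 'n': np.int64(9432)}
{'c': (550.1, -155.6), 'short': 60.2, 'long': 128.1, 'x_axis_deg': -1.5, 'med': array([ 0.5505, -0.1575,  0.0487]), 'n': np.int64(709)}
```

```bash
python3 -m jog '[{"rotation":[0,0,-1],"translation":[4,-30,0],"grip":85},{"rotation":[0,0,-3],"translation":[10,-75,0],"grip":85},{"rotation":[0,0,-5],"translation":[18,-120,0],"grip":85},{"rotation":[0,0,-7],"translation":[26,-165,0],"grip":85},{"rotation":[0,0,-8.4],"translation":[32,-210,0],"grip":85},{"rotation":[0,0,-8.4],"translation":[36,-240,0],"grip":85},{"rotation":[0,0,-8.4],"translation":[36.7,-255,0],"grip":85},{"rotation":[0,0,-8.4],"translation":[36.7,-255,0],"grip":85},{"rotation":[0,0,-8.4],"translation":[36.7,-255,0],"grip":85}]'
python3 - <<'E'
from h import *
im,d,P,T,f,i=cam("wrist"); o=readout.get_obs(); print(o["ee_pos"],o["tcp_rot"])
print(lid(im,T,f,i,P,(.552,-.154),.048))
E
```

```text
time: 12.45
ee_pos: [0.5513, -0.152, 0.2377]
tcp_rot: [-179.9, -0.0, 88.2]
wrist_force: [-0.8, 1.0, 0.3]
opening: 0.0852
grasp_force: 0.0
[ 0.55134844 -0.15172146  0.23798361] [-1.79968086e+02 -2.93302371e-02  8.81964529e+01]
{'c': (552.4, -154.7), 'short': 59.0, 'long': 129.6, 'x_axis_deg': -3.1, 'med': array([ 0.5522, -0.1494,  0.0488]), 'n': np.int64(4986)}
```

```bash
python3 -m jog '[{"rotation":[0,0,-1],"translation":[0.7,-2,-50],"grip":85},{"rotation":[0,0,-1],"translation":[0.7,-2,-100],"grip":85},{"rotation":[0,0,-1],"translation":[0.7,-2,-150],"grip":85},{"rotation":[0,0,-1],"translation":[0.7,-2,-195],"grip":85},{"rotation":[0,0,-1],"translation":[0.7,-2,-235],"grip":85},{"rotation":[0,0,-1],"translation":[0.7,-2,-258],"grip":85},{"rotation":[0,0,-1],"translation":[0.7,-2,-267],"grip":85},{"rotation":[0,0,-1],"translation":[0.7,-2,-267],"grip":85},{"rotation":[0,0,-1],"translation":[0.7,-2,-267],"grip":50},{"rotation":[0,0,-1],"translation":[0.7,-2,-267],"grip":50},{"rotation":[0,0,-1],"translation":[0.7,-2,-267],"grip":50},{"rotation":[0,0,-1],"translation":[0.7,-2,-267],"grip":50},{"rotation":[0,0,-1],"translation":[0.7,-2,-267],"grip":50}]' 50
```

```text
time: 13.8
ee_pos: [0.5533, -0.1552, -0.0266]
tcp_rot: [179.8, 0.0, 87.1]
wrist_force: [-0.2, 3.6, 7.3]
opening: 0.0594
grasp_force: 55.6
```

```bash
python3 -m jog '[{"rotation":[0,0,0],"translation":[0,0,20],"grip":50},{"rotation":[0,0,0],"translation":[0,0,60],"grip":50},{"rotation":[0,0,0],"translation":[0,0,110],"grip":50},{"rotation":[0,0,0],"translation":[0,0,160],"grip":50},{"rotation":[0,0,0],"translation":[0,0,210],"grip":50},{"rotation":[0,0,1],"translation":[-3,10,250],"grip":50},{"rotation":[0,0,3],"translation":[-9,45,268],"grip":50},{"rotation":[0,0,5],"translation":[-18,90,268],"grip":50},{"rotation":[0,0,7],"translation":[-25,135,268],"grip":50},{"rotation":[0,0,9.3],"translation":[-32,180,268],"grip":50},{"rotation":[0,0,9.3],"translation":[-36,210,268],"grip":50},{"rotation":[0,0,9.3],"translation":[-37.5,224,268],"grip":50},{"rotation":[0,0,9.3],"translation":[-37.5,224,268],"grip":50},{"rotation":[0,0,9.3],"translation":[-37.5,224,268],"grip":50}]'
python3 held.py; python3 - <<'E'
from h import *
im,d,P,T,f,i=cam("wrist"); save("w6",im); o=readout.get_obs(); print(o["ee_pos"],o["tcp_rot"])
print(lid(im,T,f,i,P,(.515,.19),.116))
E
```

```text
time: 15.2
ee_pos: [0.5146, 0.0683, 0.2394]
tcp_rot: [180.0, 0.0, 96.4]
wrist_force: [0.1, 0.2, -3.5]
opening: 0.0596
grasp_force: 56.0
front edge [0.06439944 0.06506555] z 0.3148423674538315
-0.02 0.0651
-0.01 0.0652
0.0 0.0652
0.01 0.0651
0.02 0.0651
sides -0.030299786653990655 0.029479834466719708
[0.51471192 0.06771548 0.23928074] [-1.79994523e+02  1.95263135e-02  9.63474019e+01]
{'c': (515.1, 185.5), 'short': 59.8, 'long': 117.2, 'x_axis_deg': 6.2, 'med': array([0.5147, 0.1911, 0.1169]), 'n': np.int64(9443)}
```

```bash
python3 -m jog '[{"rotation":[0,0,0],"translation":[0,40,0],"grip":50},{"rotation":[0,0,0],"translation":[0,85,0],"grip":50},{"rotation":[0,0,0],"translation":[0,115,0],"grip":50},{"rotation":[0,0,0],"translation":[0,123.2,-5],"grip":50},{"rotation":[0,0,0],"translation":[0,123.2,-35],"grip":50},{"rotation":[0,0,0],"translation":[0,123.2,-75],"grip":50},{"rotation":[0,0,0],"translation":[0,123.2,-110],"grip":50},{"rotation":[0,0,0],"translation":[0,123.2,-130],"grip":50},{"rotation":[0,0,0],"translation":[0,123.2,-142],"grip":50},{"rotation":[0,0,0],"translation":[0,123.2,-146],"grip":50},{"rotation":[0,0,0],"translation":[0,123.2,-148],"grip":50},{"rotation":[0,0,0],"translation":[0,123.2,-148],"grip":50}]'
```

```text
time: 16.5
ee_pos: [0.5152, 0.1919, 0.0923]
tcp_rot: [179.9, -0.0, 96.4]
wrist_force: [-0.2, 0.9, -4.0]
opening: 0.0593
grasp_force: 55.8
```

```bash
python3 -m jog '[{"rotation":[0,0,0],"translation":[0,0,-0.7],"grip":50},{"rotation":[0,0,0],"translation":[0,0,-1.2],"grip":50},{"rotation":[0,0,0],"translation":[0,0,-1.2],"grip":50}]'
```

```text
time: 16.8
ee_pos: [0.5147, 0.1922, 0.0905]
tcp_rot: [180.0, -0.0, 96.4]
wrist_force: [0.3, 0.3, -4.8]
opening: 0.0599
grasp_force: 55.8
```

```bash
python3 -m jog '[{"rotation":[0,0,0],"translation":[0,0,-0.6],"grip":50},{"rotation":[0,0,0],"translation":[0,0,-1],"grip":50},{"rotation":[0,0,0],"translation":[0,0,-1],"grip":50}]'
```

```text
time: 17.1
ee_pos: [0.5146, 0.1921, 0.0895]
tcp_rot: [180.0, -0.0, 96.4]
wrist_force: [-1.1, -0.0, 0.7]
opening: 0.0595
grasp_force: 56.4
```

The box is seated. Release, retreat, then look at the stack and the handle.

```bash
python3 -m jog '[{"rotation":[0,0,0],"translation":[0,0,0],"grip":65},{"rotation":[0,0,0],"translation":[0,0,0],"grip":85},{"rotation":[0,0,0],"translation":[0,0,0],"grip":85},{"rotation":[0,0,0],"translation":[0,0,0],"grip":85},{"rotation":[0,0,0],"translation":[0,0,20],"grip":85},{"rotation":[0,0,0],"translation":[0,0,60],"grip":85},{"rotation":[0,0,0],"translation":[0,0,110],"grip":85},{"rotation":[0,0,0],"translation":[0,-10,150],"grip":85},{"rotation":[0,0,0],"translation":[0,-50,180],"grip":85},{"rotation":[0,0,0],"translation":[20,-90,180],"grip":60},{"rotation":[0,0,0],"translation":[40,-115,180],"grip":45},{"rotation":[0,0,0],"translation":[60,-120,180],"grip":45},{"rotation":[0,0,0],"translation":[70,-120,180],"grip":45},{"rotation":[0,0,0],"translation":[70,-120,180],"grip":45}]' 20
python3 - <<'E'
from h import *
im,d,P,T,f,i=cam("wrist"); save("w7",im); o=readout.get_obs(); print(o["ee_pos"],o["tcp_rot"])
print(lid(im,T,f,i,P,(.515,.19),.164))
print(lid(im,T,f,i,P,(.671,.138),.234,r=.04))
for t in ("keeper_handle","keeper_hinge"): print(t,[(r["confidence"],r["uv"],P[int(r["uv"][1]),int(r["uv"][0])]) for r in spotter.mark_of("wrist",t)][:2])
m=(np.abs(P[...,2]-.184)<.004)&(im[...,0].astype(int)-im[...,2]>60); v,u=np.nonzero(m); print(cv2.minAreaRect((P[m][:,:2]*1000).astype(np.float32)))
E
```

```text
time: 18.5
ee_pos: [0.5854, 0.0715, 0.2682]
tcp_rot: [-179.9, 0.0, 96.4]
wrist_force: [-0.0, 0.2, -0.1]
opening: 0.0451
grasp_force: 0.0
[0.58465016 0.07186694 0.26854059] [-1.79944555e+02 -3.54926061e-04  9.63995596e+01]
{'c': (516.0, 180.7), 'short': 60.5, 'long': 106.1, 'x_axis_deg': 6.3, 'med': array([0.5159, 0.1856, 0.1648]), 'n': np.int64(9897)}
{'c': (666.7, 140.3), 'short': 14.7, 'long': 18.1, 'x_axis_deg': -83.6, 'med': array([0.6665, 0.1404, 0.2345]), 'n': np.int64(504)}
keeper_handle [(0.85, [396.4, 146.1], array([0.66051747, 0.1409616 , 0.22439706]))]
keeper_hinge [(0.7, [213.8, 190.7], array([0.52528796, 0.08551333, 0.18716018]))]
((633.1901245117188, 126.56147766113281), (210.4390411376953, 16.425704956054688), 21.158201217651367)
```

View pics/w7.png

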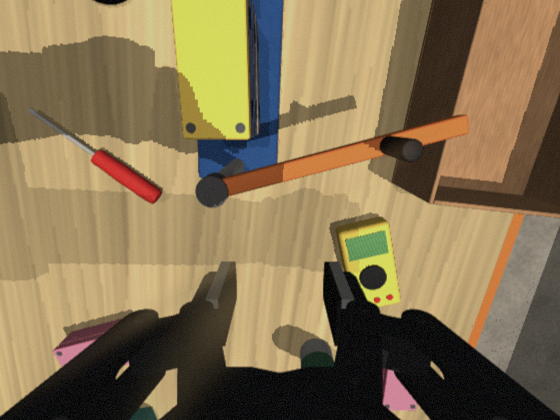

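The handle is at about (403,148) px, i.e. (0.667, 0.141), with the bar at 21°. The yellow stack looks flush. Moving to pinch the handle.

```bash
python3 -m jog '[{"rotation":[0,0,0],"translation":[30,25,0],"grip":45},{"rotation":[0,0,0],"translation":[62,52,0],"grip":45},{"rotation":[0,0,0],"translation":[82,69,0],"grip":45},{"rotation":[0,0,0],"translation":[82,69,-20],"grip":45},{"rotation":[0,0,0],"translation":[82,69,-60],"grip":45},{"rotation":[0,0,0],"translation":[82,69,-95],"grip":45},{"rotation":[0,0,0],"translation":[82,69,-112],"grip":45},{"rotation":[0,0,0],"translation":[82,69,-112],"grip":45},{"rotation":[0,0,0],"translation":[82,69,-112],"grip":10},{"rotation":[0,0,0],"translation":[82,69,-112],"grip":10},{"rotation":[0,0,0],"translation":[82,69,-112],"grip":10},{"rotation":[0,0,0],"translation":[82,69,-112],"grip":10},{"rotation":[0,0,0],"translation":[82,69,-112],"grip":10}]' 20
```

```text
time: 19.95
ee_pos: [0.6687, 0.1419, 0.1596]
tcp_rot: [179.6, -0.1, 96.4]
wrist_force: [9.3, 3.5, 0.7]
opening: 0.0154
grasp_force: 25.5
```

```bash
python3 -m jog '[{"rotation":[0,0,0],"translation":[-5.5,12.4,0],"grip":10},{"rotation":[0,0,0],"translation":[-11.8,24.3,0],"grip":10},{"rotation":[0,0,0],"translation":[-19.3,35.6,0],"grip":10},{"rotation":[0,0,0],"translation":[-27.7,46.2,0],"grip":10},{"rotation":[0,0,0],"translation":[-37,56,0],"grip":10},{"rotation":[0,0,0],"translation":[-47.2,65,0],"grip":10},{"rotation":[0,0,0],"translation":[-58.1,73,0],"grip":10},{"rotation":[0,0,0],"translation":[-69.6,80.1,0],"grip":10},{"rotation":[0,0,0],"translation":[-81.7,86.1,0],"grip":10},{"rotation":[0,0,0],"translation":[-94.2,91,0],"grip":10},{"rotation":[0,0,0],"translation":[-107.2,94.9,0],"grip":10},{"rotation":[0,0,0],"translation":[-120.5,97.6,0],"grip":10},{"rotation":[0,0,0],"translation":[-127.2,98.5,0],"grip":10},{"rotation":[0,0,0],"translation":[-133.9,99.1,0],"grip":10},{"rotation":[0,0,0],"translation":[-133.9,99.1,0],"grip":10}]'
```

```text
time: 21.45
ee_pos: [0.5328, 0.2413, 0.1594]
tcp_rot: [179.8, -0.1, 96.5]
wrist_force: [0.1, 6.2, 5.3]
opening: 0.0153
grasp_force: 25.6
```

```bash
python3 -m jog '[{"rotation":[0,0,0],"translation":[-8,0.2,0],"grip":10},{"rotation":[0,0,0],"translation":[-15,0.2,0],"grip":10},{"rotation":[0,0,0],"translation":[-21,-0.2,0],"grip":10},{"rotation":[0,0,0],"translation":[-25,-0.5,0],"grip":10},{"rotation":[0,0,0],"translation":[-25,-0.5,0],"grip":10}]'; python3 -m jog '[{"rotation":[0,0,0],"translation":[-1.5,-0.2,0],"grip":10},{"rotation":[0,0,0],"translation":[-3,-0.3,0],"grip":10},{"rotation":[0,0,0],"translation":[-3,-0.3,0],"grip":10}]'
```

```text
time: 21.95
ee_pos: [0.5136, 0.241, 0.1594]
tcp_rot: [179.2, -0.1, 96.4]
wrist_force: [27.9, 7.1, -3.2]
opening: 0.0151
grasp_force: 28.1
time: 22.25
ee_pos: [0.5137, 0.241, 0.1595]
tcp_rot: [178.9, -0.1, 96.3]
wrist_force: [44.5, 9.0, -7.6]
opening: 0.0152
grasp_force: 32.5
```

Stopped with 28–44 N of resistance. I'll ease off, release, rise and verify the angle visually.

```bash
python3 -m jog '[{"rotation":[0,0,0],"translation":[2,0,0],"grip":10},{"rotation":[0,0,0],"translation":[5,0,0],"grip":16},{"rotation":[0,0,0],"translation":[5,0,0],"grip":45},{"rotation":[0,0,0],"translation":[5,0,0],"grip":45},{"rotation":[0,0,0],"translation":[5,0,0],"grip":45},{"rotation":[0,0,0],"translation":[5,0,30],"grip":45},{"rotation":[0,0,0],"translation":[5,0,75],"grip":45},{"rotation":[0,0,0],"translation":[5,-40,110],"grip":45},{"rotation":[0,0,0],"translation":[5,-90,130],"grip":45},{"rotation":[0,0,0],"translation":[5,-110,130],"grip":45},{"rotation":[0,0,0],"translation":[5,-110,130],"grip":45}]'
cat > k.py <<'E'
from h import *
im,d,P,T,f,i=cam("wrist"); save("w8",im); o=readout.get_obs(); print(o["ee_pos"],o["tcp_rot"])
print("handle",lid(im,T,f,i,P,(.512,.241),.234,r=.04))
m=(np.abs(P[...,2]-.184)<.004)&(im[...,0].astype(int)-im[...,2]>60)&(np.abs(P[...,0]-.515)<.06); q=(P[m][:,:2]*1000).astype(np.float32)
print("bar",cv2.minAreaRect(q),cv2.fitLine(q,cv2.DIST_HUBER,0,.01,.01).ravel())
s=(np.abs(P[...,2]-.164)<.006)&(np.hypot(P[...,0]-.515,P[...,1]-.19)<.09); q=(P[s][:,:2]*1000).astype(np.float32); print("yellow",cv2.minAreaRect(q))
s=(np.abs(P[...,2]-.02)<.005)&(im[...,2]>im[...,0].astype(int)+20)&(np.hypot(P[...,0]-.515,P[...,1]-.19)<.16); q=(P[s][:,:2]*1000).astype(np.float32); print("base",cv2.minAreaRect(q))
E
python3 k.py
```

```text
time: 23.35
ee_pos: [0.5097, 0.1266, 0.2888]
tcp_rot: [179.9, 0.0, 96.2]
wrist_force: [-0.3, -0.0, -0.9]
opening: 0.0452
grasp_force: 0.0
[0.50964942 0.12799287 0.28784229] [ 1.79937177e+02 -3.01699283e-03  9.62779564e+01]
handle {'c': (513.0, 238.3), 'short': 15.2, 'long': 15.4, 'x_axis_deg': -83.8, 'med': array([0.5129, 0.2383, 0.2346]), 'n': np.int64(448)}
bar ((516.0575561523438, 196.95518493652344), (16.10228729248047, 202.40328979492188), 3.9622230529785156) [ 7.1345538e-02 -9.9745166e-01  5.1536420e+02  2.0330173e+02]
yellow ((514.1862182617188, 192.19017028808594), (60.08312225341797, 129.149169921875), 6.386969566345215)
base ((516.43212890625, 188.7159423828125), (108.35261535644531, 247.3939971923828), 3.9026575088500977)
```

View pics/w8.png

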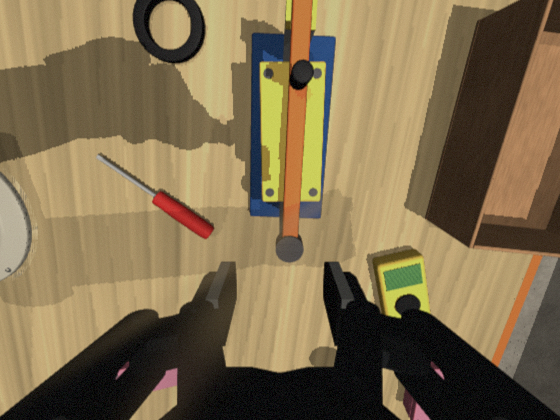

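The bar (3.96°) lies parallel to the stand (3.90°), so the keeper is home. The yellow lid is at (514.2, 192.2) mm and 6.4°, which matches blue and white underneath. The gripper is clear of everything, so I'm handing in.

```bash
python3 -c "
from workcell import bot; print(bot.job_done())"
```

```text
the job is handed in; nothing more can be done
None
```

The blue and yellow boxes are stacked on the white one, measured flush to about 1 mm; the keeper arm is closed (bar parallel to the stand within about 0.2°), and the job is handed in at about 23 s with no verdict shown; I steered clear of the spray can and meter but did not re-measure their positions.

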